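Set the printing blocks in their frames, packed up to height

TASK

Set up the printing station: put every printing block, handle up, in the middle of the frame whose opening has its shape, square to the opening. Where a height post stands behind a frame, first lay the right packing board in the middle of the opening and put the block on top of it, so that the block's flat back (not its handle) is level with the top of the post; the frame without a post takes its block directly, lying on the frame's floor.

Things in the scene. Friction and masses are not known exactly. Their poses are not given: they have to be found in the camera images.
- block_square: Printing block: a square slab of fibreboard with a black rubber face below, 76 x 76 mm, 18 mm thick. Its bar handle of wood, 24 mm wide (x), 50 mm long (y) and 30 mm high, stands in the middle of the top, so from 18 to 48 mm above the underside; pick it up by this, across the 24 mm. Origin: centre of the underside; z up.
- block_round: Printing block: a round slab of fibreboard with a black rubber face below, 80 mm in diameter, 18 mm thick. Its bar handle of wood, 24 mm wide (x), 50 mm long (y) and 30 mm high, stands in the middle of the top, so from 18 to 48 mm above the underside; pick it up by this, across the 24 mm. Origin: centre of the underside; z up.
- block_bar: Printing block: an oblong slab of fibreboard with a black rubber face below, 44 mm (x) by 110 mm (y), 18 mm thick. Its bar handle of wood, 24 mm wide (x), 50 mm long (y) and 30 mm high, stands in the middle of the top, so from 18 to 48 mm above the underside; pick it up by this, across the 24 mm. Origin: centre of the underside; z up.
- board_thin: Thin packing board of bare plywood, no handle, oblong, 48 x 64 mm, 9 mm thick. Origin: centre of its underside; x across the 48 mm, y along the 64 mm, z up. Lies flat; pick it up across the 48 mm. It fits loosely into the square and the round opening, whichever way round it lies.
- board_thick: Thick packing board of bare plywood, no handle, square, 48 x 48 mm, 22 mm thick. Origin: centre of its underside; x and y along its sides, z up. Lies flat; pick it up across two opposite sides. It fits loosely into the square and the round opening, whichever way round it lies.
- frame_square: Frame with a square opening, 92 x 92 mm; outside 124 x 124 mm; x and y along its sides. Fixed to the table. A white bed 4 mm thick, on it a 3 mm brown template with the opening; so inside the opening the floor is 4 mm above the table and the template's top is 7 mm above the table. Origin: centre of the opening, at table level (underside); z up.
- frame_round: Frame with a round opening, 96 mm in diameter; outside 128 x 128 mm. Fixed to the table. A white bed 4 mm thick, on it a 3 mm brown template with the opening; so inside the opening the floor is 4 mm above the table and the template's top is 7 mm above the table. Origin: centre of the opening, at table level (underside); z up.
- frame_bar: Frame with an oblong opening, 60 mm (x) by 126 mm (y); outside 92 x 158 mm. It never has a post. Fixed to the table. A white bed 4 mm thick, on it a 3 mm brown template with the opening; so inside the opening the floor is 4 mm above the table and the template's top is 7 mm above the table. Origin: centre of the opening, at table level (underside); z up.
- post_low: Low height post: square steel block, 24 x 24 mm, its top 31 mm above the table (floor 4 + thin board 9 + block 18). It stands fixed on the table behind (on the far, +x side of) either the square or the round frame, about 86 mm from the centre of that frame's opening; which of the two differs from start to start, and the other post stands at the other one. Origin: centre of its underside, at table level.
- post_high: High height post: round steel post, 24 mm in diameter, its top 44 mm above the table (floor 4 + thick board 22 + block 18). It stands fixed on the table behind (on the far, +x side of) either the square or the round frame, about 86 mm from the centre of that frame's opening; which of the two differs from start to start, and the other post stands at the other one. Origin: centre of its underside, at table level.
There are look-alikes about, which are no part of the job. Leave any yellow look-alike of the block_bar alone. Leave any purple look-alike of the frame_round alone.

How it is judged:
By the outcome, as a careful person would: the job done as asked, in the order asked, and still so for the second after the job is handed in, with the robot touching nothing.
It also fails if it takes over 115 s, if anything falls off the work surface, if the arm or the gripper's body presses on something with over 40 N, if the wrist force passes 120 N, or if a joint passes its speed limit or range.

ROBOT

A 6-joint arm with a two-finger parallel gripper is mounted at the origin on the work surface. World frame = base frame: x ahead of the robot, y to its left, z up, the work surface at z = 0. Lengths are in m, angles in rad, forces in N, time in s.
With the tool pointing down it reaches from about 0.25 to 0.725 m from the base axis. Payload 4 kg.
Tool frame: the origin (TCP) lies on the centre line of the jaws, within the pads' length; the fingertips stand tip_reach ahead of it and the grasp point (between the pads) lies 5 mm behind it (tip_reach is the distance from the TCP to the fingertips, in m); z points along the fingers, y is the direction in which the jaws open and shut (so a half turn about z gives the same grasp; the last joint's range is limited). The gripper opens to 85 mm and grips with 20 to 120 N. Pads are 22 mm wide; open, the fingers measure 114 mm over their backs; the gripper's body (76 mm by 85 mm) begins 54 mm behind the grasp point. The pads swing forward as they close: fully open they stand 13 mm farther back than shut.
Start: joints at [-1.313, 0.241, 0.005, 1.335, 0, 1.571], TCP at [0.127, -0.483, 0.245] pointing down, gripper open.
Joint ranges: [-2.72, 2.72], [-1.05, 1.87], [-1.09, 1.28], [-1.99, 2.15], [-1.42, 1.44], [-3.14, 3.14]. Speed limits (rad/s): [2.79, 2.79, 3.14, 3.14, 3.14, 3.14].

INTERFACE

Orientations are given as a unit quaternion [x, y, z, w].
In Python, from workcell import * gives the robot as it stands.
- The arm moves only by the tool arm_command, never from a script. Its arguments are lists of equal length, an entry for each row: "translation": the shift along the tool's x, y, z in cm, a list of three; "turn": the turn about the tool's z in rad; "hand": the closure, from 0 (fully open) to 1 (shut). In form: {"translation": [[x, y, z], ...], "turn": [turn, ...], "hand": [hand, ...]}. A call has 1 to 5 rows; each row is the pose to reach, as a shift and turn from the pose commanded when the call began, along the tool's axes at that moment; what a row does not reach only later rows make up. A row lasts 1/12 s, in which the tool goes at most 41.7 mm and 7.16 degrees, less where a joint would pass 70% of its speed; a pose out of reach is approached as far as the arm can. A call with a gripper value outside its range is refused whole. The fingers move at their own pace and stop on an object; the grip force is fixed at half the most. Time passes only in rows, so rows that repeat a pose let the fingers close. It gives the time, the measured TCP pose, the force and the opening at its end, in the units of the state.
- get_obs(): the state, without advancing time (a new reading comes with each control period).
- camera(name): name is "side" or "top" or "wrist"; returns (picture, depth): 400x640x3 uint8, red, green, blue; 400x640 float32, m along the optical axis (not along the pixel's ray), 0 where there is no reading.
- camera_info(name): a dict with "mtx" (3x3 intrinsics, pixels), "dist_coeffs" ([k1, k2, p1, p2, k3] as OpenCV has them; the pictures are not rectified), "world_to_cam" (4x4, takes a point from world to camera coordinates). Camera axes: x right, y down, z forward; pixel columns grow to the right and rows downward; lengths in m; the calibration is good to about 2 mm. A picture is of the moment at which its call begins: read the wrist's pose just before it. camera_info takes no time and is no camera call; for the wrist camera it gives the pose at the moment of the call.
- job_done(): hands the job in, once; it reports no verdict.
Trained networks look in the newest picture that a camera, given by its name, has taken for a name from the list of things; names that differ only in an ending like _2 or _b are one class to them, and where a whole thing is asked for, a point or a joint stands for the part that bears it (a point fixed in the world has none). Each returns a list of dicts, best first, with "conf" (0 to 1); they miss things now and then, are a little off and sometimes report something else, mostly with a low value. They report only what shows in the picture. A call takes as long as a camera call. They do not tell look-alikes from the thing itself.
- search_frame(camera, name): "location" ([row, column] in pixels, amid what is visible of it).
- spot_point(camera, name): "location" ([row, column] in pixels: a listed point, or the origin of a listed thing).
The state is a dict: "clock": time; "joint_pos": joint angles; "joint_vel": joint speeds; "tau": joint torques, N m; "eef_pos": TCP position; "tool_rot": TCP orientation; "ft_force": force on the tool from outside, world axes, zero at the start; "ft_torque": the same for the moment, N m; "grip_width": finger opening in m.
Only numpy, scipy, OpenCV 4.12 (cv2) and the standard library are available. Lean on these libraries where they do the work, as an engineer would, in place of code of your own. Each camera call takes 0.05 s, during which the arm holds its last target. There are 200 camera calls.

## Working session

There is one attempt and no reset: what is moved stays moved. The work goes in short steps, Python scripts to look and compute and a tool call to move; the robot and the scene stay as the last step left them, time stands still between calls to the robot, and variables do not carry over. Pictures are saved under pics/ and viewed, about 12 in all and at most 16, crops included, and the job is handed in when it is done.

Besides the shell and the picture viewer there is one more tool, called after ">>>" in YAML: its name, and indented under it one key for each argument. arm_command: Moves the arm, as the interface text tells. Its arguments: {"type":"object","properties":{"translation":{"type":"array","items":{"type":"array","items":{"type":"number"}}},"turn":{"type":"array","items":{"type":"number"}},"hand":{"type":"array","items":{"type":"number"}}},"required":["translation","turn","hand"]}

```bash
mkdir -p pics
cat > h.py <<'E'
from workcell import *
import numpy as np, cv2
def shot(n,f):
    im,d=camera(n); cv2.imwrite('pics/'+f,im[:,:,::-1].copy()); np.savez(''+f[:-4]+'.npz',im=im,d=d,M=camera_info(n)['world_to_cam']); return im,d
def ray(n,uv,M=None):
    c=camera_info(n); M=np.array(c['world_to_cam'] if M is None else M)
    p=cv2.undistortPoints(np.array(uv,float).reshape(-1,1,2),np.array(c['mtx']),np.array(c['dist_coeffs']))[:,0]
    R=M[:3,:3]; o=-R.T@M[:3,3]; return o,np.c_[p,np.ones(len(p))]@R
def at_z(n,uv,z,M=None):
    o,r=ray(n,uv,M); return o+r*((z-o[2])/r[:,2])[:,None]
def cloud(n,d,M=None):
    v,u=np.mgrid[:400,:640]; o,r=ray(n,np.c_[u.ravel(),v.ravel()],M)
    return (o+r*d.ravel()[:,None]).reshape(400,640,3)
E
python3 - <<'E'
from h import *
o=get_obs(); print(o['clock'],o['eef_pos'],o['tool_rot'],o['grip_width'])
for n in ['top','side']:
    im,d=shot(n,n+'0.png'); P=cloud(n,d)
    for t in ['block_square','block_round','block_bar','board_thin','board_thick','frame_square','frame_round','frame_bar','post_low','post_high']:
        for r in search_frame(n,t)[:3]:
            if r['conf']<.3: continue
            v,u=[int(round(x)) for x in r['location']]
            print(n,t,round(r['conf'],2),(v,u),P[v,u].round(3))
E
```

```text
0.0 [ 0.12732429 -0.48289041  0.2444035 ] [ 9.91706550e-01  1.28518531e-01 -1.26712794e-04 -1.04351937e-03] 0.08536789894903976
top block_square 0.61 (236, 334) [0.492 0.004 0.049]
top block_round 0.87 (238, 439) [ 0.49  -0.298  0.044]
top block_bar 0.97 (245, 225) [0.463 0.315 0.048]
top block_bar 0.69 (287, 205) [0.345 0.365 0.048]
top board_thin 0.67 (185, 404) [ 0.653 -0.21   0.004]
top board_thin 0.61 (238, 282) [0.487 0.157 0.008]
top board_thick 0.69 (186, 404) [ 0.651 -0.211 -0.002]
top board_thick 0.52 (240, 390) [ 0.484 -0.162  0.019]
top frame_round 0.79 (130, 308) [0.824 0.086 0.004]
top frame_round 0.61 (184, 338) [ 0.653 -0.008  0.008]
top frame_bar 0.55 (177, 261) [0.672 0.226 0.004]
top post_low 0.49 (159, 344) [ 0.725 -0.025  0.03 ]
top post_low 0.3 (180, 261) [0.663 0.226 0.003]
top post_high 0.41 (151, 407) [ 0.747 -0.211  0.047]
side block_square 0.76 (220, 284) [ 0.5   -0.023  0.038]
side block_round 0.7 (344, 312) [ 0.498 -0.336  0.045]
side block_bar 0.75 (139, 253) [0.467 0.302 0.027]
side block_bar 0.71 (134, 207) [0.34  0.371 0.015]
side block_bar 0.35 (177, 269) [0.489 0.156 0.01 ]
side board_thin 0.53 (178, 270) [0.491 0.151 0.011]
side board_thin 0.38 (280, 375) [ 0.665 -0.208  0.004]
side board_thick 0.71 (279, 294) [ 0.494 -0.174  0.02 ]
side frame_square 0.75 (279, 377) [ 0.671 -0.205  0.002]
side frame_round 0.91 (217, 345) [ 0.649 -0.02   0.005]
side frame_round 0.68 (177, 401) [0.831 0.08  0.003]
side frame_bar 0.59 (153, 330) [0.672 0.219 0.002]
side post_low 0.5 (209, 379) [ 0.729 -0.036  0.031]
side post_high 0.66 (273, 416) [ 0.749 -0.225  0.028]
side post_high 0.57 (219, 283) [ 0.498 -0.021  0.041]
```

View pics/top0.png

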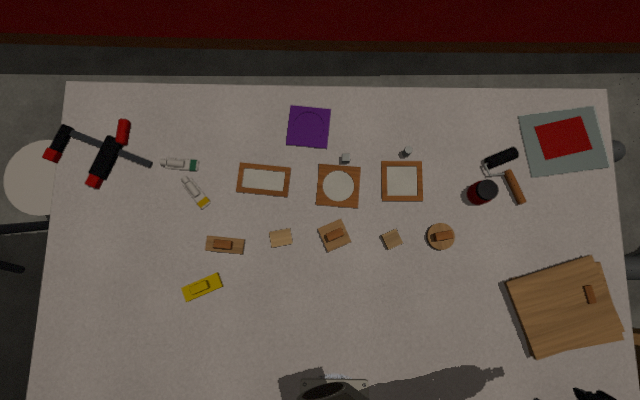

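The scene, in top-view (column, row):
- The round frame (338,185) has the square low post behind it (344,158), so it takes the thin board.
- The square frame (402,181) has the round high post behind it (407,151), so it takes the thick board.
- The bar frame is at (264,180).
- The pieces lie in the row at about 238.
- The yellow bar at (203,287) and the purple frame at (308,127) are decoys.

```bash
cat >> h.py <<'E'
from scipy.spatial.transform import Rotation as Ro
def goto(p,yaw=None):
    """print shift (cm, tool axes) and turn to world p with tool-y (jaw) axis at angle yaw mod pi"""
    o=get_obs(); R=Ro.from_quat(o['tool_rot']).as_matrix()
    s=R.T@(np.array(p)-o['eef_pos'])*100
    cur=np.arctan2(R[1,1],R[0,1]); t=0
    if yaw is not None: t=-((yaw-cur+np.pi/2)%np.pi-np.pi/2)
    print('clk %.2f'%o['clock'],'eef',np.round(o['eef_pos'],4),'jawyaw %.3f'%cur,'j6 %.2f'%o['joint_pos'][5],'-> shift',s.round(2),'turn %.3f'%t)
E
python3 - <<'E'
from h import *
c=camera_info('wrist'); o=get_obs(); R=Ro.from_quat(o['tool_rot']).as_matrix()
M=np.array(c['world_to_cam']); cam=-M[:3,:3].T@M[:3,3]
print('cam in tool',R.T@(cam-o['eef_pos'])); print('cam axes in tool cols',(R.T@M[:3,:3].T).round(3)); print(np.array(c['mtx']).round(1),c['dist_coeffs'])
print(o.keys())
goto([0.47,-0.18,0.36],0)
E
```

```text
cam in tool [ 0.06905719  0.00041491 -0.12846855]
cam axes in tool cols [[ 0.    -0.962 -0.273]
 [ 1.     0.     0.001]
 [-0.001 -0.273  0.962]]
[[307.1   0.  319.6]
 [  0.  307.1 199.8]
 [  0.    0.    1. ]] [0.00130864 0.         0.         0.         0.        ]
dict_keys(['clock', 'joint_pos', 'joint_vel', 'tau', 'eef_pos', 'tool_rot', 'ft_force', 'ft_torque', 'grip_width'])
clk 1.10 eef [ 0.1275 -0.4835  0.2453] jawyaw -1.313 j6 1.57 -> shift [ 40.86 -20.61 -11.47] turn -1.313
```

>>> arm_command:
  translation:
    - [3.4,-1.4,0]
    - [6.7,-2.8,0]
    - [10.1,-4.2,0]
    - [13.4,-5.6,0]
    - [16.8,-7.1,0]
  turn: [0,0,0,0,0]
  hand: [0,0,0,0,0]

```text
clock: 1.52
eef_pos: [0.2728, -0.371, 0.2454]
tool_rot: [0.992, 0.128, 0.0, 0.0]
ft_force: [0.4, -1.0, 0.2]
grip_width: 0.0855
```

>>> arm_command:
  translation:
    - [3.4,-1.4,0]
    - [6.7,-2.8,0]
    - [10.1,-4.2,0]
    - [13.4,-5.6,0]
    - [16.8,-7.1,0]
  turn: [0,0,0,0,0]
  hand: [0,0,0,0,0]

```text
clock: 1.93
eef_pos: [0.4174, -0.2593, 0.2455]
tool_rot: [0.992, 0.129, 0.0, 0.0]
ft_force: [0.9, -0.0, 0.5]
grip_width: 0.0855
```

>>> arm_command:
  translation:
    - [3.4,-1.4,0]
    - [6.7,-2.8,0]
    - [10.1,-4.2,0]
    - [13.4,-5.6,0]
    - [16.8,-7.1,0]
  turn: [0.05,0.1,0.15,0.2,0.258]
  hand: [0,0,0,0,0]

```text
clock: 2.35
eef_pos: [0.5617, -0.1478, 0.2453]
tool_rot: [1.0, -0.001, 0.0, 0.0]
ft_force: [0.4, -1.9, -0.7]
grip_width: 0.0854
```

Run:
```python
from h import *
import workcell
print([k for k in dir(workcell) if 'tip' in k or 'reach' in k])
goto([0.56,-0.15,.25],-np.pi/2)
shot('wrist','w1.png'); goto([0.56,0.15,.25],-np.pi/2)
```

```text
['Unreachable', 'tip_reach']
clk 2.35 eef [ 0.5617 -0.1478  0.2453] jawyaw -1.574 j6 2.89 -> shift [-0.17  0.22 -0.47] turn -0.003
clk 2.40 eef [ 0.5668 -0.1432  0.2444] jawyaw -1.570 j6 2.89 -> shift [ -0.65 -29.32  -0.46] turn 0.001
```

View pics/w1.png

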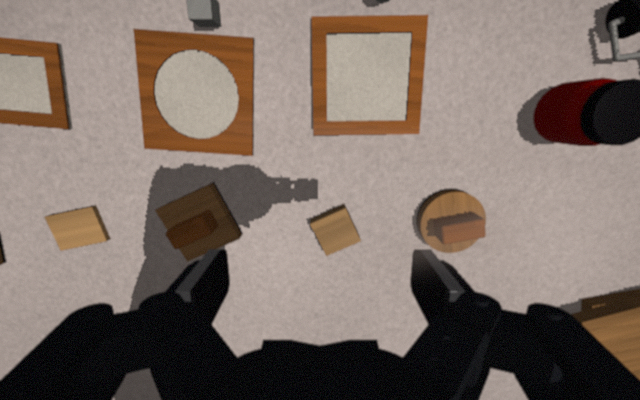

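The wrist view, in (column, row):
- Round frame opening at (196,94) and square opening at (368,76).
- Thin board at (77,228), square block at (199,220), thick board at (333,230), round block at (452,222).

The arm was still settling when I took it. I'll retake it with the camera pose read beforehand, then look on the left side.

```bash
cat >> h.py <<'E'
def shot(n,f):
    M=np.array(camera_info(n)['world_to_cam']); im,d=camera(n); cv2.imwrite('pics/'+f,im[:,:,::-1].copy()); np.savez(''+f[:-4]+'.npz',im=im,d=d,M=M); return im,d,M
E
python3 - <<'E'
from h import *
print(tip_reach); goto([.56,-.15,.25]); shot('wrist','w2.png'); goto([.56,.13,.25])
E
```

```text
0.014
clk 2.40 eef [ 0.5668 -0.1432  0.2444] jawyaw -1.570 j6 2.89 -> shift [-0.68  0.68 -0.57] turn 0.000
clk 2.45 eef [ 0.5641 -0.1453  0.2442] jawyaw -1.566 j6 2.88 -> shift [ -0.27 -27.54  -0.54] turn 0.000
```

>>> arm_command:
  translation:
    - [0,-4,0]
    - [0,-8,0]
    - [0,-12,0]
    - [0,-16,0]
    - [0,-19,0]
  turn: [-0.12,-0.24,-0.36,-0.48,-0.55]
  hand: [0,0,0,0,0]

```text
clock: 2.87
eef_pos: [0.5598, 0.0431, 0.2454]
tool_rot: [0.962, 0.275, -0.0, -0.0]
ft_force: [0.3, -0.9, 0.8]
grip_width: 0.0856
```

>>> arm_command:
  translation:
    - [1.5,-2.5,0]
    - [3,-5,0]
    - [4,-7,0]
    - [4,-7,0]
    - [4,-7,0]
  turn: [0,0,0,0,0]
  hand: [0,0,0,0,0]

```text
clock: 3.28
eef_pos: [0.5576, 0.1221, 0.2452]
tool_rot: [0.962, 0.273, -0.0, 0.0]
ft_force: [-0.0, -0.4, -0.1]
grip_width: 0.0857
```

Run:
```python
from h import *
goto([.56,-.15,.25]); shot('wrist','w3.png'); goto([.56,.13,.25])
```

```text
clk 3.28 eef [0.5576 0.1221 0.2452] jawyaw -1.019 j6 2.81 -> shift [-14.07  23.29  -0.46] turn 0.000
clk 3.33 eef [0.5578 0.1212 0.2453] jawyaw -1.020 j6 2.81 -> shift [ 0.65 -0.64 -0.47] turn 0.000
```

View pics/w3.png

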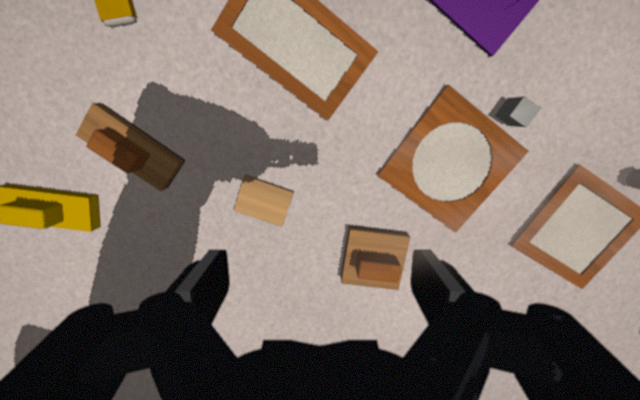

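The left view, in (column, row):
- Bar frame opening at (295,43), round opening at (452,161), square opening at (582,228).
- Bar block at (132,147), thin board at (264,200), square block at (376,258).

Next I'll fit these precisely.

```bash
cat > fit.py <<'E'
from h import *
def rect(pts):
    (c,s,a)=cv2.minAreaRect((pts[:,:2]*1000).astype(np.float32)); 
    w,h=s; a=np.deg2rad(a)
    if w>h: w,h=h,w; a+=np.pi/2   # a = direction of SHORT side
    a=(a+np.pi/2)%np.pi-np.pi/2
    return np.round(np.array(c)/1000,4),(round(w,1),round(h,1)),round(float(a),3)
def component(mask,seed):
    n,l=cv2.connectedComponents(mask.astype(np.uint8)); v,u=seed; k=l[v-3:v+4,u-3:u+4]; k=k[k>0]
    return l==np.bincount(k).argmax()
def opening(f,uv,z=.006):
    D=np.load(f); im=D['im']; sat=cv2.cvtColor(im,cv2.COLOR_RGB2HSV)[:,:,1]
    m=component(cv2.erode((sat<80).astype(np.uint8),np.ones((2,2))),(uv[1],uv[0]))
    c=max(cv2.findContours(cv2.dilate(m.astype(np.uint8),np.ones((2,2))),0,1)[0],key=cv2.contourArea)[:,0]
    P=at_z('wrist',c,z,D['M']); 
    M=cv2.moments((P[:,:2]*1e4).astype(np.float32).reshape(-1,1,2)); 
    return rect(P),'centroid',np.round([M['m10']/M['m00']/1e4,M['m01']/M['m00']/1e4],4),'area mm2',round(M['m00']/100)
def solid(f,uv,zlo,zhi,r=60):
    D=np.load(f); P=cloud('wrist',D['d'],D['M']); u,v=uv
    m=(P[:,:,2]>zlo)&(P[:,:,2]<zhi)&(D['d']>0); mm=np.zeros_like(m); mm[max(0,v-r):v+r,max(0,u-r):u+r]=1
    p=P[component(m&mm,(v,u))]; return rect(p),'n',len(p),'z',np.median(p[:,2]).round(4),'med',p[:,:2].mean(0).round(4)
E
python3 - <<'E'
from fit import *
for n,f,uv in [('sq','w2.npz',(368,76)),('sq','w3.npz',(582,228)),('rd','w2.npz',(196,94)),('rd','w3.npz',(452,161)),('bar','w3.npz',(295,43))]:
    try: print(n,f,opening(f,uv))
    except Exception as e: print(n,e)
for n,f,uv,a,b in [('hsq','w3.npz',(378,258),.042,.06),('hbar','w3.npz',(112,142),.042,.06),('hrd','w2.npz',(458,222),.042,.06),('thin','w3.npz',(264,200),.005,.015),('thick','w2.npz',(333,225),.016,.03),('sqslab','w3.npz',(358,240),.012,.025)]:
    try: print(n,f,solid(f,uv,a,b))
    except Exception as e: print(n,e)
E
```

```text
sq w2.npz ((array([ 0.667 , -0.2035]), (91.8, 91.9), -1.565), 'centroid', array([ 0.6672, -0.2033]), 'area mm2', 8274)
sq w3.npz ((array([ 0.668 , -0.2044]), (91.8, 92.6), -1.563), 'centroid', array([ 0.668 , -0.2044]), 'area mm2', 8269)
rd w2.npz ((array([ 0.6491, -0.0096]), (93.8, 95.0), -0.837), 'centroid', array([ 0.6491, -0.0095]), 'area mm2', 6988)
rd w3.npz ((array([ 0.6504, -0.0102]), (93.5, 94.5), -0.934), 'centroid', array([ 0.65  , -0.0099]), 'area mm2', 6966)
bar w3.npz ((array([0.6662, 0.2179]), (60.6, 126.1), -0.09), 'centroid', array([0.6643, 0.2148]), 'area mm2', 6942)
hsq w3.npz ((array([0.4998, 0.0034]), (24.1, 50.1), 0.436), 'n', 808, 'z', np.float64(0.0475), 'med', array([0.5006, 0.0045]))
hbar w3.npz ((array([0.4677, 0.3244]), (24.1, 49.9), -0.093), 'n', 1135, 'z', np.float64(0.0473), 'med', array([0.4687, 0.3236]))
hrd attempt to get argmax of an empty sequence
thin w3.npz ((array([0.4904, 0.1623]), (48.3, 64.1), 0.205), 'n', 1932, 'z', np.float64(0.0086), 'med', array([0.4912, 0.1626]))
thick w2.npz ((array([ 0.4901, -0.1673]), (48.2, 48.2), -1.136), 'n', 1466, 'z', np.float64(0.0216), 'med', array([ 0.4913, -0.167 ]))
sqslab w3.npz ((array([0.4997, 0.0028]), (76.7, 77.4), -1.15), 'n', 2265, 'z', np.float64(0.0177), 'med', array([0.5048, 0.009 ]))
```

```bash
cat >> h.py <<'E'
def plan(*way):
    """way: (p,jaw_yaw or None) ...; prints, per call of 5 rows, the row-5 shift (cm) and turn"""
    o=get_obs(); R=Ro.from_quat(o['tool_rot']).as_matrix(); p=np.array(o['eef_pos']); yx=np.arctan2(R[1,0],R[0,0])
    print('clk %.2f'%o['clock'],'eef',p.round(4),'jaw %.3f'%((yx)%np.pi-np.pi/2),'j6 %.2f'%o['joint_pos'][5],'w %.4f'%o['grip_width'],'F',np.round(o['ft_force'],1))
    for q,yaw in way:
        q=np.array(q,float); dy=0
        if yaw is not None:
            q1=np.arctan2(q[1],q[0]); c=[]
            for k in range(-3,4):
                y=yaw+np.pi/2+k*np.pi; j6=(np.pi+q1-y+np.pi)%(2*np.pi)-np.pi
                j6=j6 if abs(j6)<2.95 else None
                # true continuous joint: j6 = current j6 + dq1 - dyaw
                jj=o['joint_pos'][5]+(q1-o['joint_pos'][0])-(y-np.arctan2(R[1,0],R[0,0]))
                if abs(jj)<3.0: c.append((abs(y-yx),y))
            dy=min(c)[1]-yx
        n=int(max(1,np.ceil(np.linalg.norm(q-p)/.2),np.ceil(abs(dy)/.6)))
        for i in range(n):
            Rm=np.array([[np.cos(yx),np.sin(yx),0],[np.sin(yx),-np.cos(yx),0],[0,0,-1]])
            d=(q-p)/(n-i); t=dy/(n-i)
            print('  shift',(Rm.T@d*100).round(2),'turn %.3f'%-t); p=p+d; yx+=t; dy-=t
        print('  --')
E
python3 - <<'E'
from h import *
plan(([.4904,.1623,.10],.205),([.4904,.1623,.03],None))
E
```

```text
clk 3.33 eef [0.5578 0.1212 0.2453] jaw -1.020 j6 2.81 w 0.0854 F [ 1.1 -0.9  0.8]
  shift [-1.2  -2.34  4.84] turn -0.408
  shift [-0.17 -2.63  4.84] turn -0.408
  shift [ 0.89 -2.48  4.84] turn -0.408
  --
  shift [0. 0. 7.] turn -0.000
  --
```

>>> arm_command:
  translation:
    - [-0.3,-0.5,1]
    - [-0.5,-1,2]
    - [-0.7,-1.4,3]
    - [-1,-1.9,4]
    - [-1.2,-2.3,4.8]
  turn: [-0.08,-0.16,-0.24,-0.33,-0.408]
  hand: [0.25,0.25,0.25,0.25,0.25]

```text
clock: 3.75
eef_pos: [0.5354, 0.133, 0.1966]
tool_rot: [0.887, 0.462, -0.001, 0.0]
ft_force: [-0.3, -0.9, 0.2]
grip_width: 0.064
```

>>> arm_command:
  translation:
    - [0,-0.5,1]
    - [-0.1,-1,2]
    - [-0.1,-1.6,3]
    - [-0.1,-2.1,4]
    - [-0.2,-2.6,4.8]
  turn: [-0.08,-0.16,-0.24,-0.33,-0.408]
  hand: [0.25,0.25,0.25,0.25,0.25]

```text
clock: 4.17
eef_pos: [0.5132, 0.1464, 0.1486]
tool_rot: [0.775, 0.632, -0.0, 0.0]
ft_force: [-0.9, -0.1, -0.4]
grip_width: 0.064
```

>>> arm_command:
  translation:
    - [0.2,-0.5,1]
    - [0.4,-1,2]
    - [0.6,-1.5,3]
    - [0.9,-2.5,4.8]
    - [0.9,-2.5,4.8]
  turn: [-0.08,-0.16,-0.26,-0.38,-0.408]
  hand: [0.25,0.25,0.25,0.25,0.25]

```text
clock: 4.58
eef_pos: [0.4875, 0.1601, 0.0983]
tool_rot: [0.631, 0.776, -0.003, -0.002]
ft_force: [-0.9, 0.5, -0.3]
grip_width: 0.0638
```

Run:
```python
from fit import *
shot('wrist','w4.png')
plan(([.4904,.1623,.03],.205))
```

```text
clk 4.63 eef [0.4888 0.1601 0.0996] jaw 0.204 j6 1.68 w 0.0641 F [ 0.3 -0.3  0.3]
  shift [0.18 0.21 6.96] turn -0.001
  --
```

View pics/w4.png

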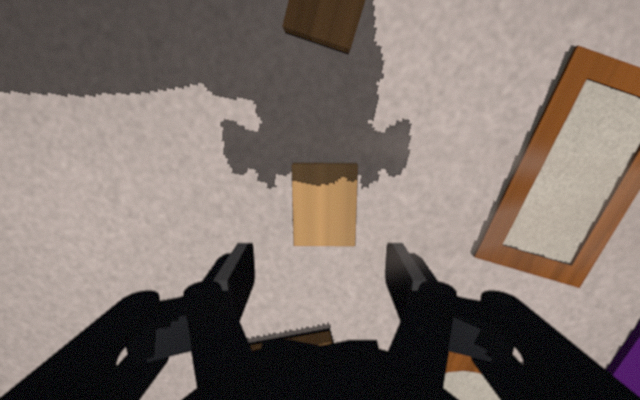

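The thin board sits between the jaws, at (325,205), about 2–3 mm toward +tool y. I'll descend and grasp.

>>> arm_command:
  translation:
    - [0.2,0.2,2.5]
    - [0.2,0.2,5]
    - [0.2,0.2,7.2]
    - [0.2,0.2,8.3]
    - [0.2,0.2,8.7]
  turn: [0,0,0,0,0]
  hand: [0.25,0.25,0.25,0.25,0.25]

```text
clock: 5.05
eef_pos: [0.4915, 0.1626, 0.0126]
tool_rot: [0.633, 0.774, -0.001, -0.001]
ft_force: [1.2, 0.1, 0.9]
grip_width: 0.0641
```

>>> arm_command:
  translation:
    - [0,0,0]
    - [0,0,0]
    - [0,0,0]
    - [0,0,0]
    - [0,0,0]
  turn: [0,0,0,0,0]
  hand: [0.25,0.3,0.4,0.5,0.5]

```text
clock: 5.47
eef_pos: [0.4936, 0.1645, 0.0162]
tool_rot: [0.632, 0.775, 0.001, 0.001]
ft_force: [-1.0, -1.4, 5.8]
grip_width: 0.0459
```

>>> arm_command:
  translation:
    - [0,0,0]
    - [0,0,0]
    - [0,0,-2]
    - [0,0,-4]
    - [0,0,-5]
  turn: [0,0,0,0,0]
  hand: [0.5,0.5,0.5,0.5,0.5]

```text
clock: 5.88
eef_pos: [0.4939, 0.165, 0.0671]
tool_rot: [0.632, 0.775, 0.002, 0.001]
ft_force: [1.0, -0.3, -0.6]
grip_width: 0.0457
```

Run:
```python
from fit import *
shot('wrist','w5.png'); shot('side','s1.png')
plan(([.65,-.01,.08],.01),([.65,-.01,.03],None))
```

```text
clk 5.98 eef [0.4946 0.1653 0.0669] jaw 0.203 j6 1.69 w 0.0453 F [1.  0.4 0.2]
  shift [-10.15   5.85  -0.65] turn 0.097
  shift [-9.54  6.8  -0.65] turn 0.097
  --
  shift [-0. -0.  5.] turn -0.000
  --
```

View pics/w5.png

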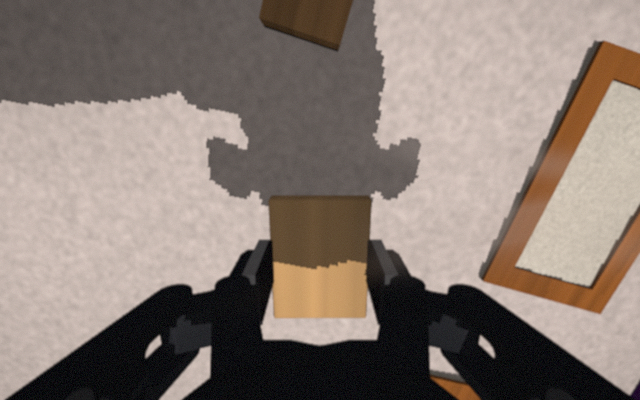

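The board is held centrally between the fingers, at (320,256). I'll check its offset along tool x and then carry it over.

Run:
```python
from fit import *
D=np.load('w5.npz'); P=cloud('wrist',D['d'],D['M']); q=P[200:316,278:362].reshape(-1,3)
print(np.median(P[205:310:15,320],1 if 0 else 0), P[205:312:20,320].round(4))
q=q[(q[:,2]>.045)&(q[:,2]<.075)]; print(rect(q),len(q))
```

```text
[0.49299825 0.17002724 0.05979203] [[0.4884 0.1922 0.0598]
 [0.4903 0.1829 0.0608]
 [0.4925 0.1724 0.0595]
 [0.4946 0.1622 0.0598]
 [0.4969 0.151  0.0592]
 [0.4993 0.1396 0.0591]]
(array([0.4943, 0.1641]), (42.8, 63.0), 0.193) 9713
```

>>> arm_command:
  translation:
    - [-2,1.2,-0.2]
    - [-4,2.3,-0.4]
    - [-6,3.5,-0.6]
    - [-8,4.7,-0.7]
    - [-10,5.9,-0.7]
  turn: [0.02,0.04,0.06,0.08,0.1]
  hand: [0.5,0.5,0.5,0.5,0.5]

```text
clock: 6.4
eef_pos: [0.5705, 0.0776, 0.0706]
tool_rot: [0.67, 0.742, -0.0, -0.0]
ft_force: [0.7, 0.2, -0.9]
grip_width: 0.0454
```

>>> arm_command:
  translation:
    - [-2.5,2,-0.2]
    - [-5,4,-0.4]
    - [-7.5,5.5,-0.6]
    - [-9.5,6.8,-0.7]
    - [-9.5,6.8,-0.7]
  turn: [0.02,0.05,0.08,0.1,0.1]
  hand: [0.5,0.5,0.5,0.5,0.5]

```text
clock: 6.82
eef_pos: [0.6503, -0.0132, 0.0773]
tool_rot: [0.708, 0.706, 0.0, 0.001]
ft_force: [0.6, 0.6, -0.1]
grip_width: 0.0456
```

Run:
```python
from fit import *
shot('wrist','w6.png')
plan(([.65,-.01,.022],0.01))
```

```text
clk 6.87 eef [ 0.6485 -0.0113  0.0769] jaw -0.000 j6 1.55 w 0.0455 F [-0.4  0.8  0.3]
  shift [0.13 0.15 5.49] turn -0.010
  --
```

>>> arm_command:
  translation:
    - [0.2,0.15,2]
    - [0.2,0.15,4]
    - [0.2,0.15,5.1]
    - [0.2,0.15,5.6]
    - [0.2,0.15,5.6]
  turn: [0,0,0,0,0]
  hand: [0.5,0.5,0.5,0.5,0.5]

```text
clock: 7.28
eef_pos: [0.6473, -0.0062, 0.0213]
tool_rot: [0.706, 0.709, -0.001, -0.001]
ft_force: [0.4, 0.2, -1.5]
grip_width: 0.0457
```

Run:
```python
from fit import *
plan(([.65,-.01,.022],0.01))
```

```text
clk 7.28 eef [ 0.6473 -0.0062  0.0213] jaw 0.004 j6 1.56 w 0.0457 F [ 0.4  0.2 -1.5]
  shift [-0.38  0.27 -0.07] turn -0.006
  --
```

>>> arm_command:
  translation:
    - [-0.1,0.1,0]
    - [-0.1,0.1,0]
    - [-0.1,0.1,0]
  turn: [0,0,0]
  hand: [0.5,0.5,0.5]

```text
clock: 7.53
eef_pos: [0.6505, -0.0079, 0.0227]
tool_rot: [0.706, 0.708, 0.0, 0.0]
ft_force: [-0.3, 0.3, -0.9]
grip_width: 0.0454
```

Run:
```python
from fit import *
plan(([.65,-.01,.022],0.01))
```

```text
clk 7.53 eef [ 0.6505 -0.0079  0.0227] jaw 0.003 j6 1.56 w 0.0454 F [-0.3  0.3 -0.9]
  shift [-0.21 -0.06  0.07] turn -0.007
  --
```

>>> arm_command:
  translation:
    - [-0.1,0,0.1]
    - [-0.1,0,0.2]
    - [-0.1,0,0.2]
    - [-0.1,0,0.2]
    - [-0.1,0,0.2]
  turn: [0,0,0,0,0]
  hand: [0.5,0.5,0.4,0.33,0.33]

```text
clock: 7.95
eef_pos: [0.6502, -0.0091, 0.0204]
tool_rot: [0.706, 0.708, 0.0, 0.0]
ft_force: [0.4, -0.4, 0.6]
grip_width: 0.057
```

>>> arm_command:
  translation:
    - [0,0,0]
    - [0,0,-2]
    - [0,0,-5]
    - [0,0,-9]
    - [0,0,-13]
  turn: [0,0,0,0,0]
  hand: [0.33,0.33,0.3,0.2,0.2]

```text
clock: 8.37
eef_pos: [0.6491, -0.009, 0.1505]
tool_rot: [0.706, 0.708, -0.001, -0.001]
ft_force: [1.4, 0.0, 0.4]
grip_width: 0.0681
```

Run:
```python
from h import *
plan(([.52,-.13,.2],.435),([.4901,-.1673,.10],.435))
```

```text
clk 8.37 eef [ 0.6491 -0.009   0.1505] jaw 0.003 j6 1.55 w 0.0681 F [1.4 0.  0.4]
  shift [-12.06 -12.95  -4.95] turn -0.432
  --
  shift [-2.12 -4.28 10.  ] turn -0.000
  --
```

>>> arm_command:
  translation:
    - [-2.4,-2.6,-1]
    - [-4.8,-5.2,-2]
    - [-7.2,-7.8,-3]
    - [-9.6,-10.4,-4]
    - [-12,-13,-5]
  turn: [-0.09,-0.18,-0.27,-0.36,-0.432]
  hand: [0.2,0.2,0.2,0.2,0.2]

```text
clock: 8.78
eef_pos: [0.5192, -0.1302, 0.201]
tool_rot: [0.536, 0.844, 0.0, 0.0]
ft_force: [-0.7, -0.8, -0.3]
grip_width: 0.0684
```

>>> arm_command:
  translation:
    - [0,0,0]
    - [0,0,0]
    - [0,0,0]
  turn: [0,0,0]
  hand: [0.2,0.2,0.2]

```text
clock: 9.03
eef_pos: [0.5209, -0.1295, 0.2006]
tool_rot: [0.538, 0.843, 0.0, 0.001]
ft_force: [-0.0, 0.1, -0.8]
grip_width: 0.0683
```

Run:
```python
from fit import *
shot('wrist','w7.png')
plan(([.4901,-.1673,.06],.435))
```

```text
clk 9.08 eef [ 0.5211 -0.129   0.2002] jaw 0.435 j6 0.89 w 0.0681 F [-0.4  0.3 -0.1]
  shift [-2.16 -4.42 14.02] turn 0.000
  --
```

View pics/w7.png

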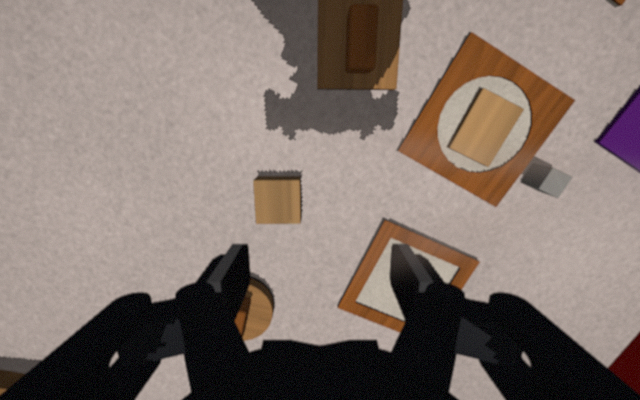

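The thin board lies inside the round opening (board at (486,126), opening at (484,125)). The thick board is at (278,198). Measuring both.

Run:
```python
from fit import *
print('thin',solid('w7.npz',(486,126),.0095,.018)); print('thick',solid('w7.npz',(278,198),.016,.03))
D=np.load('w7.npz'); hsv=cv2.cvtColor(D['im'],cv2.COLOR_RGB2HSV); 
P=cloud('wrist',D['d'],D['M'])
# round opening: white floor + board -> contour of floor hull
m=component((hsv[:,:,1]<80)&(np.hypot(P[:,:,0]-.65,P[:,:,1]+.01)<.056),(160,455)); c=cv2.convexHull(np.argwhere(m)[:,::-1].astype(np.int32))[:,0]
Q=at_z('wrist',c,.006,D['M']); print('circle',cv2.minEnclosingCircle((Q[:,:2]*1000).astype(np.float32)),rect(Q))
```

```text
thin ((array([ 0.6496, -0.0107]), (48.7, 63.8), 0.005), 'n', 3166, 'z', np.float64(0.0128), 'med', array([ 0.6488, -0.0101]))
thick ((array([ 0.4891, -0.1669]), (48.1, 48.3), 0.43), 'n', 2084, 'z', np.float64(0.0218), 'med', array([ 0.4891, -0.1661]))
circle ((650.083984375, -8.468429565429688), 47.87498474121094) (array([ 0.6498, -0.0084]), (93.7, 94.8), 0.621)
```

>>> arm_command:
  translation:
    - [-0.6,-1.2,3.8]
    - [-1.2,-2.4,7.6]
    - [-1.7,-3.5,11]
    - [-2.1,-4.5,14]
    - [-2.1,-4.5,14]
  turn: [0,0,0,0,0]
  hand: [0.2,0.2,0.2,0.2,0.2]

```text
clock: 9.5
eef_pos: [0.4829, -0.1656, 0.0535]
tool_rot: [0.538, 0.843, -0.002, -0.007]
ft_force: [-2.2, 0.7, -1.0]
grip_width: 0.0685
```

>>> arm_command:
  translation:
    - [0,0,1.5]
    - [0,0,3]
    - [0,0,4]
    - [0,0,4]
    - [0,0,4]
  turn: [0,0,0,0,0]
  hand: [0.2,0.2,0.2,0.3,0.5]

```text
clock: 9.92
eef_pos: [0.4893, -0.1668, 0.0206]
tool_rot: [0.537, 0.843, 0.0, -0.0]
ft_force: [-0.2, 0.9, -0.8]
grip_width: 0.049
```

>>> arm_command:
  translation:
    - [0,0,0]
    - [0,0,0]
    - [0,0,-2]
    - [0,0,-4]
    - [0,0,-6]
  turn: [0,0,0,0,0]
  hand: [0.5,0.5,0.5,0.5,0.5]

```text
clock: 10.33
eef_pos: [0.4886, -0.1674, 0.0815]
tool_rot: [0.538, 0.843, 0.0, 0.0]
ft_force: [0.9, 0.6, -1.0]
grip_width: 0.0466
```

Run:
```python
from fit import *
shot('wrist','w8.png'); D=np.load('w8.npz'); P=cloud('wrist',D['d'],D['M'])
m=(P[:,:,2]>.058)&(P[:,:,2]<.09)&(D['d']>0); m[:,:275]=0; m[:,365:]=0
q=P[m]; print(rect(q),len(q),np.median(q[:,2]), q[:,:2].max(0)); print(P[180:320:20,320].round(4))
plan(([.6675,-.204,.08],.005),([.6675,-.204,.03],None))
```

```text
(array([ 0.4883, -0.1678]), (44.6, 49.1), 0.426) 9572 0.08214214611558149 [ 0.51771403 -0.13649681]
[[ 4.788e-01 -1.461e-01 -2.000e-04]
 [ 4.849e-01 -1.591e-01  5.000e-04]
 [ 4.787e-01 -1.463e-01  8.230e-02]
 [ 4.828e-01 -1.549e-01  8.220e-02]
 [ 4.867e-01 -1.634e-01  8.320e-02]
 [ 4.913e-01 -1.732e-01  8.230e-02]
 [ 4.593e-01 -1.050e-01  2.100e-01]]
clk 10.38 eef [ 0.4914 -0.1683  0.0859] jaw 0.435 j6 0.81 w 0.0463 F [ 1.2 -0.1  2.2]
  shift [-10.66  14.47   0.59] turn 0.430
  --
  shift [0. 0. 5.] turn -0.000
  --
```

>>> arm_command:
  translation:
    - [-2.2,3,0]
    - [-4.4,6,0]
    - [-6.6,9,0]
    - [-8.7,12,0]
    - [-10.7,14.6,0.2]
  turn: [0.08,0.17,0.26,0.35,0.43]
  hand: [0.5,0.5,0.5,0.5,0.5]

```text
clock: 10.8
eef_pos: [0.6688, -0.2032, 0.0798]
tool_rot: [0.707, 0.707, 0.001, 0.001]
ft_force: [0.3, -0.5, -0.7]
grip_width: 0.0464
```

>>> arm_command:
  translation:
    - [0,0,0]
    - [0,0,1]
    - [0,0,2]
    - [0,0,3]
    - [0,0,3]
  turn: [0,0,0,0,0]
  hand: [0.5,0.5,0.5,0.5,0.5]

```text
clock: 11.22
eef_pos: [0.6628, -0.2021, 0.0452]
tool_rot: [0.705, 0.709, -0.001, -0.003]
ft_force: [-0.9, 0.7, -0.6]
grip_width: 0.0461
```

>>> arm_command:
  translation:
    - [0,0,0]
    - [0,0,0]
  turn: [0,0]
  hand: [0.5,0.5]

```text
clock: 11.38
eef_pos: [0.6655, -0.2029, 0.0489]
tool_rot: [0.705, 0.709, 0.0, 0.0]
ft_force: [1.1, 0.1, -0.3]
grip_width: 0.0466
```

Run:
```python
from fit import *
plan(([.6675,-.204,.0255],.005))
```

```text
clk 11.38 eef [ 0.6655 -0.2029  0.0489] jaw 0.005 j6 1.27 w 0.0466 F [ 1.1  0.1 -0.3]
  shift [-0.11  0.2   2.34] turn -0.000
  --
```

>>> arm_command:
  translation:
    - [-0.1,0.2,0.6]
    - [-0.1,0.2,1.2]
    - [-0.1,0.2,1.9]
    - [-0.1,0.2,2.4]
    - [-0.1,0.2,2.4]
  turn: [0,0,0,0,0]
  hand: [0.5,0.5,0.5,0.5,0.5]

```text
clock: 11.8
eef_pos: [0.668, -0.204, 0.0252]
tool_rot: [0.705, 0.709, 0.0, 0.0]
ft_force: [-2.5, 0.8, 6.0]
grip_width: 0.0461
```

>>> arm_command:
  translation:
    - [0,0,0]
    - [0,0,0]
    - [0,0,0]
    - [0,0,0]
    - [0,0,0]
  turn: [0,0,0,0,0]
  hand: [0.5,0.5,0.4,0.33,0.25]

```text
clock: 12.22
eef_pos: [0.6678, -0.2039, 0.0237]
tool_rot: [0.705, 0.709, -0.0, -0.0]
ft_force: [0.6, -0.6, 0.0]
grip_width: 0.0641
```

>>> arm_command:
  translation:
    - [0,0,0]
    - [0,0,-2]
    - [0,0,-5]
    - [0,0,-9]
    - [0,0,-13]
  turn: [0,0,0,0,0]
  hand: [0.25,0.25,0.25,0.2,0.2]

```text
clock: 12.63
eef_pos: [0.667, -0.2036, 0.1539]
tool_rot: [0.705, 0.709, -0.001, -0.002]
ft_force: [1.7, -0.4, 0.2]
grip_width: 0.0683
```

Run:
```python
from fit import *
plan(([.52,-.05,.22],.436))
D=np.load('top0.npz'); P=cloud('top',D['d'],D['M']); c=P[225:252,425:455].reshape(-1,3); q=c[c[:,2]>.042]; print('round handle (top cam)',rect(q),len(q))
```

```text
clk 12.63 eef [ 0.667  -0.2036  0.1539] jaw 0.005 j6 1.27 w 0.0683 F [ 1.7 -0.4  0.2]
  shift [ 7.72 -7.31 -3.31] turn -0.216
  shift [ 9.1  -5.49 -3.31] turn -0.216
  --
round handle (top cam) (array([ 0.4582, -0.1438]), (24.8, 391.1), 0.233) 145
```

>>> arm_command:
  translation:
    - [1.7,-1.6,-0.6]
    - [3.4,-3.2,-1.2]
    - [5,-4.8,-1.8]
    - [6.5,-6.3,-2.3]
    - [7.7,-7.3,-2.3]
  turn: [-0.05,-0.1,-0.15,-0.2,-0.216]
  hand: [0.2,0.2,0.2,0.2,0.2]

```text
clock: 13.05
eef_pos: [0.5939, -0.1264, 0.1786]
tool_rot: [0.624, 0.781, 0.0, 0.001]
ft_force: [0.3, 0.3, 0.8]
grip_width: 0.0681
```

>>> arm_command:
  translation:
    - [2,-1.4,0]
    - [4,-2.8,0]
    - [6,-4.1,0]
    - [8,-5.5,0]
    - [9.1,-5.5,0]
  turn: [-0.05,-0.1,-0.15,-0.2,-0.216]
  hand: [0.2,0.2,0.2,0.2,0.2]

```text
clock: 13.47
eef_pos: [0.518, -0.0493, 0.1771]
tool_rot: [0.536, 0.844, -0.001, -0.001]
ft_force: [0.1, -0.4, -0.1]
grip_width: 0.0683
```

Run:
```python
from fit import *
im,d,M=shot('top','t2.png'); P=cloud('top',d,M)
for n,c,lo,hi in [('thick',(.667,-.204),.018,.04),('hround',(.487,-.30),.042,.06),('hsq',(.5,.003),.042,.06)]:
    m=(np.hypot(P[:,:,0]-c[0],P[:,:,1]-c[1])<.05)&(P[:,:,2]>lo)&(P[:,:,2]<hi); q=P[m]; print(n,len(q),len(q) and rect(q), len(q) and q.mean(0).round(4))
cv2.imwrite('pics/t2c.png',cv2.resize(im[140:260,300:460,::-1],None,fx=5,fy=5,interpolation=2))
plan(([.4998,.0034,.10],.436))
```

```text
thick 0 0 0
hround 142 (array([ 0.4984, -0.3108]), (23.5, 49.3), 0.178) [ 0.498  -0.3102  0.0469]
hsq 140 (array([0.4973, 0.0024]), (23.6, 49.6), 0.421) [0.4974 0.0026 0.0472]
clk 13.52 eef [ 0.5193 -0.048   0.1774] jaw 0.440 j6 1.04 w 0.0685 F [-0.2  0.8 -0.2]
  shift [5.48 0.42 7.74] turn 0.004
  --
```

View pics/t2c.png

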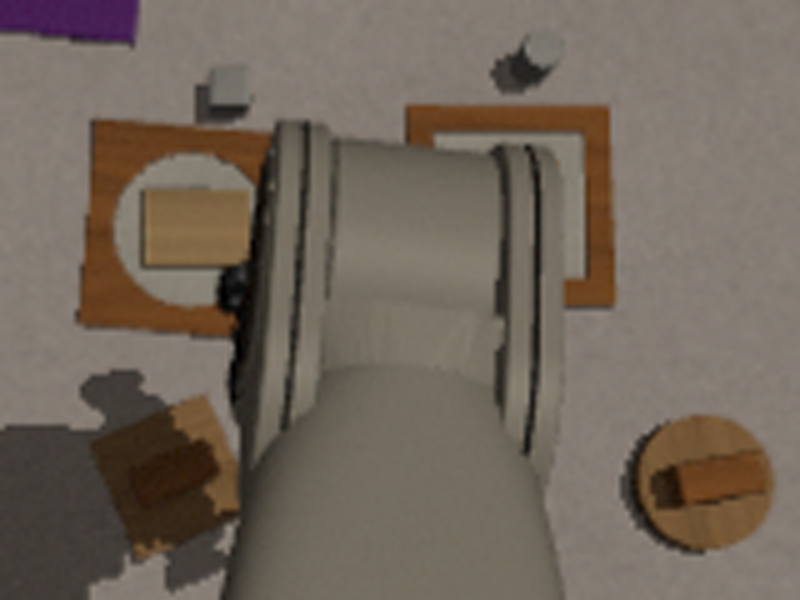

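The arm hides the thick board. The round block's handle is visible at about (.500, -.310), short axis at 0.18 rad. Next I'll pick up the square block.

>>> arm_command:
  translation:
    - [1.5,0.1,2]
    - [3,0.2,4]
    - [4.5,0.3,6]
    - [5.5,0.4,7.7]
    - [5.5,0.4,7.7]
  turn: [0,0,0,0,0]
  hand: [0.2,0.2,0.2,0.2,0.2]

```text
clock: 13.93
eef_pos: [0.4991, 0.002, 0.0969]
tool_rot: [0.536, 0.844, -0.002, -0.003]
ft_force: [-0.2, 1.1, 1.0]
grip_width: 0.0684
```

>>> arm_command:
  translation:
    - [0,0,0]
    - [0,0,2]
    - [0,0,4]
    - [0,0,6]
    - [0,0,6.4]
  turn: [0,0,0,0,0]
  hand: [0.3,0.4,0.4,0.4,0.4]

```text
clock: 14.35
eef_pos: [0.5015, -0.0001, 0.035]
tool_rot: [0.538, 0.843, -0.001, -0.001]
ft_force: [-1.2, -0.1, -0.9]
grip_width: 0.0513
```

>>> arm_command:
  translation:
    - [0,0,0]
    - [0,0,0]
  turn: [0,0]
  hand: [0.4,0.4]

```text
clock: 14.52
eef_pos: [0.503, 0.0004, 0.0375]
tool_rot: [0.537, 0.843, 0.001, 0.001]
ft_force: [0.9, 0.1, 0.3]
grip_width: 0.0511
```

Run:
```python
from fit import *
plan(([.4998,.0034,.035],.436))
```

```text
clk 14.52 eef [5.03e-01 4.00e-04 3.75e-02] jaw 0.436 j6 1.14 w 0.0511 F [0.9 0.1 0.3]
  shift [ 0.41 -0.16  0.25] turn 0.000
  --
```

>>> arm_command:
  translation:
    - [0.3,-0.1,0.2]
    - [0.3,-0.1,0.2]
    - [0.3,-0.1,0.2]
    - [0.3,-0.1,0.2]
    - [0.3,-0.1,0.2]
  turn: [0,0,0,0,0]
  hand: [0.4,0.5,0.7,0.85,0.85]

```text
clock: 14.93
eef_pos: [0.5001, 0.0033, 0.0353]
tool_rot: [0.537, 0.844, 0.001, 0.001]
ft_force: [-0.8, -0.7, 4.5]
grip_width: 0.0229
```

>>> arm_command:
  translation:
    - [0,0,0]
    - [0,0,0]
    - [0,0,-3]
    - [0,0,-6]
    - [0,0,-9.5]
  turn: [0,0,0,0,0]
  hand: [0.85,0.85,0.85,0.85,0.85]

```text
clock: 15.35
eef_pos: [0.4973, 0.0032, 0.1286]
tool_rot: [0.537, 0.844, -0.001, -0.002]
ft_force: [0.7, 0.1, -1.1]
grip_width: 0.0233
```

>>> arm_command:
  translation:
    - [0,0,0]
    - [0,0,0]
  turn: [0,0]
  hand: [0.85,0.85]

```text
clock: 15.52
eef_pos: [0.5009, 0.0032, 0.1313]
tool_rot: [0.537, 0.844, 0.001, 0.002]
ft_force: [-0.5, -0.3, -1.8]
grip_width: 0.0229
```

Run:
```python
from fit import *
shot('wrist','w9.png'); D=np.load('w9.npz'); P=cloud('wrist',D['d'],D['M'])
q=P[(P[:,:,2]>.09)&(P[:,:,2]<.125)&(D['d']>0)]
R=np.hypot(q[:,0]-.5,q[:,1]-.003)<.06; q=q[R]; print(rect(q),len(q),np.median(q[:,2]))
plan(([.667,-.204,.13],.005),([.667,-.204,.07],None))
```

```text
(array([0.5006, 0.0033]), (76.4, 76.5), -1.14) 10147 0.1136684210633849
clk 15.57 eef [0.4993 0.0032 0.1295] jaw 0.437 j6 1.14 w 0.0228 F [-0.5  0.  -2.1]
  shift [-12.94   3.21  -0.03] turn 0.216
  shift [-11.95   5.91  -0.03] turn 0.216
  --
  shift [0. 0. 6.] turn -0.000
  --
```

View pics/w9.png

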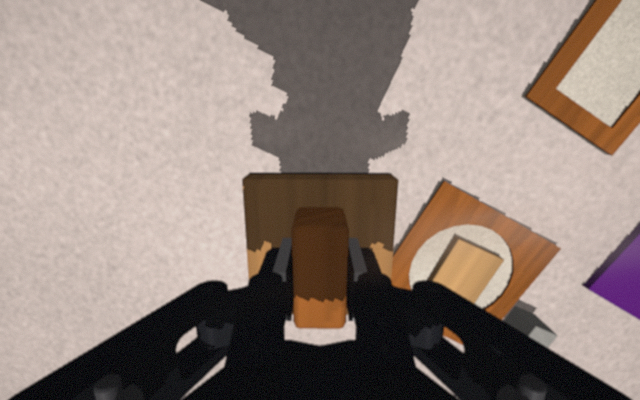

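The square block is held centred (error under 1.5 mm). With the arm out of the way, I'll check the thick board with the top camera and then carry the block over.

Run:
```python
from fit import *
im,d,M=shot('top','t3.png'); P=cloud('top',d,M)
for n,c,lo,hi in [('thick',(.667,-.204),.016,.035),('frame',(.667,-.204),.0055,.012)]:
    m=(abs(P[:,:,0]-c[0])<.068)&(abs(P[:,:,1]-c[1])<.068)&(P[:,:,2]>lo)&(P[:,:,2]<hi); q=P[m]; print(n,len(q),len(q) and rect(q), len(q) and q.mean(0).round(4))
```

```text
thick 258 (array([ 0.6652, -0.2035]), (46.8, 47.9), 1.564) [ 0.6653 -0.2037  0.0255]
frame 593 (array([ 0.6677, -0.2037]), (124.7, 135.3), 0.016) [ 0.6651 -0.2026  0.0076]
```

>>> arm_command:
  translation:
    - [-3,0.8,0]
    - [-6,1.6,0]
    - [-9,2.4,0]
    - [-11.5,3,0]
    - [-13,3.2,0]
  turn: [0.05,0.1,0.15,0.2,0.215]
  hand: [0.85,0.85,0.85,0.85,0.85]

```text
clock: 16.03
eef_pos: [0.5836, -0.103, 0.1266]
tool_rot: [0.626, 0.78, -0.001, -0.001]
ft_force: [0.6, 1.1, -1.1]
grip_width: 0.023
```

>>> arm_command:
  translation:
    - [-3,1.5,0]
    - [-6,3,0]
    - [-9,4.5,0]
    - [-11,5.5,0]
    - [-12,5.9,0]
  turn: [0.05,0.1,0.15,0.2,0.215]
  hand: [0.85,0.85,0.85,0.85,0.85]

```text
clock: 16.45
eef_pos: [0.6673, -0.2076, 0.1254]
tool_rot: [0.706, 0.708, -0.001, -0.002]
ft_force: [1.0, 1.3, -1.3]
grip_width: 0.0235
```

>>> arm_command:
  translation:
    - [0,0,1]
    - [0,0,2]
    - [0,0,4]
    - [0,0,4.5]
    - [0,0,4.5]
  turn: [0,0,0,0,0]
  hand: [0.85,0.85,0.85,0.85,0.85]

```text
clock: 16.87
eef_pos: [0.6638, -0.203, 0.0798]
tool_rot: [0.704, 0.71, -0.002, -0.004]
ft_force: [-0.8, 0.6, -2.2]
grip_width: 0.023
```

>>> arm_command:
  translation:
    - [0,0,0]
    - [0,0,0]
    - [0,0,0]
  turn: [0,0,0]
  hand: [0.85,0.85,0.85]

```text
clock: 17.12
eef_pos: [0.6679, -0.2049, 0.0857]
tool_rot: [0.704, 0.71, 0.001, 0.001]
ft_force: [0.2, -0.3, -1.9]
grip_width: 0.0228
```

Run:
```python
from fit import *
plan(([.6675,-.204,.0605],.007))
```

```text
clk 17.12 eef [ 0.6679 -0.2049  0.0857] jaw 0.008 j6 1.27 w 0.0228 F [ 0.2 -0.3 -1.9]
  shift [ 0.09 -0.04  2.52] turn 0.001
  --
```

>>> arm_command:
  translation:
    - [0,0,0.7]
    - [0,0,1.4]
    - [0,0,2]
    - [0,0,2.2]
    - [0,0,2.2]
  turn: [0,0,0,0,0]
  hand: [0.85,0.85,0.85,0.85,0.85]

```text
clock: 17.53
eef_pos: [0.6668, -0.205, 0.0616]
tool_rot: [0.705, 0.71, -0.0, -0.0]
ft_force: [-0.1, 0.3, -1.6]
grip_width: 0.0231
```

>>> arm_command:
  translation:
    - [0,0,0.1]
    - [0,0,0.2]
    - [0,0,0.3]
    - [0,0,0.3]
  turn: [0,0,0,0]
  hand: [0.85,0.85,0.85,0.85]

```text
clock: 17.87
eef_pos: [0.6671, -0.2051, 0.0614]
tool_rot: [0.705, 0.71, 0.0, 0.0]
ft_force: [-4.8, 1.8, 8.8]
grip_width: 0.0232
```

Run:
```python
from fit import *
plan(([.6675,-.204,.0605],.007))
```

```text
clk 17.87 eef [ 0.6671 -0.2051  0.0614] jaw 0.007 j6 1.27 w 0.0232 F [-4.8  1.8  8.8]
  shift [0.11 0.04 0.09] turn -0.000
  --
```

>>> arm_command:
  translation:
    - [0,0,-0.1]
    - [0,0,-0.1]
    - [0,0,-0.1]
    - [0,0,-0.1]
    - [0,0,-0.1]
  turn: [0,0,0,0,0]
  hand: [0.72,0.65,0.6,0.5,0.5]

```text
clock: 18.28
eef_pos: [0.6672, -0.2051, 0.0599]
tool_rot: [0.705, 0.71, -0.0, -0.0]
ft_force: [0.2, 1.3, 0.0]
grip_width: 0.0425
```

>>> arm_command:
  translation:
    - [0,0,0]
    - [0,0,-1.5]
    - [0,0,-4]
    - [0,0,-8]
    - [0,0,-12]
  turn: [0,0,0,0,0]
  hand: [0.4,0.4,0.4,0.3,0.3]

```text
clock: 18.7
eef_pos: [0.6661, -0.2047, 0.1796]
tool_rot: [0.705, 0.71, -0.001, -0.002]
ft_force: [1.0, -0.1, 1.0]
grip_width: 0.0596
```

Run:
```python
from h import *
plan(([.51,-.34,.17],.18))
```

```text
clk 18.70 eef [ 0.6661 -0.2047  0.1796] jaw 0.007 j6 1.27 w 0.0596 F [ 1.  -0.1  1. ]
  shift [-6.71 -7.85  0.48] turn -0.086
  shift [-6.01 -8.4   0.48] turn -0.086
  --
```

>>> arm_command:
  translation:
    - [-1.5,-1.7,0]
    - [-3,-3.4,0]
    - [-4.4,-5.1,0]
    - [-5.8,-6.8,0]
    - [-6.7,-7.9,0.5]
  turn: [-0.02,-0.04,-0.06,-0.08,-0.086]
  hand: [0.3,0.3,0.3,0.3,0.3]

```text
clock: 19.12
eef_pos: [0.5878, -0.2742, 0.1765]
tool_rot: [0.674, 0.739, -0.0, 0.001]
ft_force: [-0.2, 0.5, 0.9]
grip_width: 0.0597
```

>>> arm_command:
  translation:
    - [-1.8,-2.5,0]
    - [-3.6,-5,0]
    - [-5.2,-7.2,0]
    - [-6,-8.4,0.5]
    - [-6,-8.4,0.5]
  turn: [-0.02,-0.04,-0.06,-0.08,-0.086]
  hand: [0.3,0.3,0.3,0.3,0.3]

```text
clock: 19.53
eef_pos: [0.5077, -0.3422, 0.1697]
tool_rot: [0.643, 0.766, -0.001, -0.001]
ft_force: [-0.4, 0.7, -0.6]
grip_width: 0.0597
```

>>> arm_command:
  translation:
    - [0,0,0]
    - [0,0,0]
    - [0,0,0]
  turn: [0,0,0]
  hand: [0.3,0.3,0.3]

```text
clock: 19.78
eef_pos: [0.5116, -0.3396, 0.1704]
tool_rot: [0.641, 0.768, 0.0, 0.0]
ft_force: [-0.2, -0.4, 0.5]
grip_width: 0.0596
```

```bash
cat >> fit.py <<'E'
def near(n,f,c,lo,hi,r=.05):
    im,d,M=shot(n,f); P=cloud(n,d,M); q=P[(np.hypot(P[:,:,0]-c[0],P[:,:,1]-c[1])<r)&(P[:,:,2]>lo)&(P[:,:,2]<hi)&(d>0)]
    print(n,len(q),len(q) and (rect(q),q.mean(0).round(4)))
E
python3 - <<'E'
from fit import *
near('wrist','w10.png',(.5,-.31),.043,.06); near('wrist','w11.png',(.667,-.204),.036,.052,.06)
plan(([.5,-.31,.1],.18))
E
```

```text
wrist 1712 ((array([ 0.4999, -0.312 ]), (24.0, 50.2), 0.196), array([ 0.4998, -0.3111,  0.0475]))
wrist 6974 ((array([ 0.6672, -0.2051]), (76.6, 78.2), -1.57), array([ 0.6549, -0.2074,  0.0438]))
clk 19.88 eef [ 0.5116 -0.3394  0.1704] jaw 0.181 j6 0.80 w 0.0598 F [ 0.3  0.1 -0.3]
  shift [ 3.1  -0.61  7.04] turn 0.001
  --
```

View pics/w10.png

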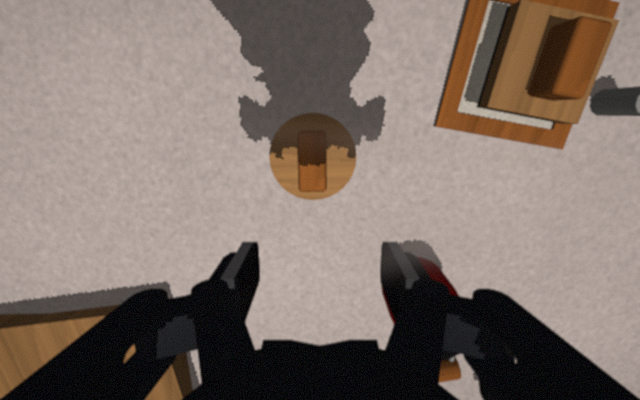

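The square block sits in its frame, with its back at 0.0438 m and its centre at (.6672, -.2051). The round block is at (312,155), its handle at (.4999, -.312) with yaw 0.196.

>>> arm_command:
  translation:
    - [0.8,-0.2,2]
    - [1.6,-0.4,4]
    - [2.4,-0.6,6]
    - [2.9,-0.7,7.5]
    - [2.9,-0.7,7.5]
  turn: [-0.015,-0.015,-0.015,-0.015,-0.015]
  hand: [0.4,0.4,0.4,0.4,0.4]

```text
clock: 20.3
eef_pos: [0.4965, -0.3099, 0.0917]
tool_rot: [0.635, 0.773, -0.0, -0.004]
ft_force: [-0.6, 0.5, 0.1]
grip_width: 0.0514
```

>>> arm_command:
  translation:
    - [0,0,1]
    - [0,0,2.5]
    - [0,0,4.5]
    - [0,0,5.8]
    - [0,0,5.8]
  turn: [0,0,0,0,0]
  hand: [0.4,0.4,0.4,0.4,0.4]

```text
clock: 20.72
eef_pos: [0.4979, -0.3124, 0.0352]
tool_rot: [0.635, 0.772, -0.0, -0.002]
ft_force: [-0.2, 0.1, -0.6]
grip_width: 0.0515
```

>>> arm_command:
  translation:
    - [0,0,0]
    - [0,0,0]
  turn: [0,0]
  hand: [0.4,0.4]

```text
clock: 20.88
eef_pos: [0.4999, -0.3137, 0.0386]
tool_rot: [0.635, 0.772, 0.0, 0.001]
ft_force: [-0.1, 0.2, 0.0]
grip_width: 0.0511
```

Run:
```python
from fit import *
plan(([.4999,-.312,.035],.196))
```

```text
clk 20.88 eef [ 0.4999 -0.3137  0.0386] jaw 0.194 j6 0.82 w 0.0511 F [-0.1  0.2  0. ]
  shift [0.17 0.04 0.36] turn -0.002
  --
```

>>> arm_command:
  translation:
    - [0.2,0,0.3]
    - [0.2,0,0.3]
    - [0.2,0,0.3]
    - [0.2,0,0.3]
    - [0.2,0,0.3]
  turn: [0,0,0,0,0]
  hand: [0.4,0.5,0.7,0.85,0.85]

```text
clock: 21.3
eef_pos: [0.4988, -0.3112, 0.0351]
tool_rot: [0.635, 0.772, 0.0, 0.001]
ft_force: [0.1, -0.4, 2.7]
grip_width: 0.0231
```

>>> arm_command:
  translation:
    - [0,0,0]
    - [0,0,0]
    - [0,0,-3]
    - [0,0,-6.5]
    - [0,0,-10]
  turn: [0,0,0,0,0]
  hand: [0.85,0.85,0.85,0.85,0.85]

```text
clock: 21.72
eef_pos: [0.4968, -0.3101, 0.1337]
tool_rot: [0.635, 0.772, -0.0, -0.002]
ft_force: [0.9, -0.2, -0.7]
grip_width: 0.023
```

>>> arm_command:
  translation:
    - [0,0,0]
    - [0,0,0]
  turn: [0,0]
  hand: [0.85,0.85]

```text
clock: 21.88
eef_pos: [0.4996, -0.3119, 0.1366]
tool_rot: [0.635, 0.772, 0.0, 0.003]
ft_force: [0.2, 0.0, -0.6]
grip_width: 0.0229
```

Run:
```python
from fit import *
near('wrist','w12.png',(.5,-.312),.09,.125,.06)
D=np.load('w2.npz'); P=cloud('wrist',D['d'],D['M']); q=P[(abs(P[:,:,0]-.65)<.075)&(abs(P[:,:,1]+.01)<.075)&(P[:,:,2]>.0045)&(P[:,:,2]<.012)]
h=cv2.cvtColor(D['im'],cv2.COLOR_RGB2HSV); m=(h[:,:,1]>110)&(abs(P[:,:,0]-.65)<.075)&(abs(P[:,:,1]+.01)<.075)&(P[:,:,2]<.015); print('round frame outer',rect(P[m]))
plan(([.650,-.0095,.135],.0))
```

```text
wrist 7836 ((array([ 0.499 , -0.3105]), (76.1, 76.4), -0.573), array([ 0.4959, -0.2937,  0.1186]))
round frame outer (array([ 0.6503, -0.0085]), (126.7, 128.1), -0.068)
clk 21.93 eef [ 0.4982 -0.311   0.1345] jaw 0.194 j6 0.82 w 0.0228 F [ 0.5  0.9 -1.4]
  shift [13.33 10.35 -0.02] turn 0.097
  shift [14.27  9.01 -0.02] turn 0.097
  --
```

>>> arm_command:
  translation:
    - [2.7,2.1,0]
    - [5.4,4.2,0]
    - [8.1,6.3,0]
    - [10.8,8.4,0]
    - [13.3,10.4,0]
  turn: [0.03,0.06,0.09,0.12,0.131]
  hand: [0.85,0.85,0.85,0.85,0.85]

```text
clock: 22.35
eef_pos: [0.5734, -0.1583, 0.1315]
tool_rot: [0.685, 0.729, -0.001, -0.002]
ft_force: [0.3, -0.7, -0.5]
grip_width: 0.0232
```

>>> arm_command:
  translation:
    - [3.2,1.9,0]
    - [6.4,3.8,0]
    - [9.6,5.7,0]
    - [12.8,7.5,0]
    - [14.6,8.5,0]
  turn: [0.03,0.06,0.09,0.12,0.131]
  hand: [0.85,0.85,0.85,0.85,0.85]

```text
clock: 22.77
eef_pos: [0.6499, -0.0052, 0.1311]
tool_rot: [0.73, 0.683, -0.001, -0.002]
ft_force: [0.6, -0.1, -0.7]
grip_width: 0.0231
```

>>> arm_command:
  translation:
    - [0,0,0]
    - [0,0,2]
    - [0,0,4]
    - [0,0,6]
    - [0,0,6.5]
  turn: [0,0,0,0,0]
  hand: [0.85,0.85,0.85,0.85,0.85]

```text
clock: 23.18
eef_pos: [0.6457, -0.0099, 0.0631]
tool_rot: [0.731, 0.683, -0.004, -0.004]
ft_force: [-1.5, -0.9, -1.8]
grip_width: 0.0233
```

>>> arm_command:
  translation:
    - [0,0,0]
    - [0,0,0]
    - [0,0,0]
  turn: [0,0,0]
  hand: [0.85,0.85,0.85]

```text
clock: 23.43
eef_pos: [0.6508, -0.0097, 0.0702]
tool_rot: [0.731, 0.682, 0.0, 0.0]
ft_force: [-0.7, 1.4, -0.1]
grip_width: 0.0227
```

Run:
```python
from fit import *
plan(([.650,-.009,.048],-.068))
```

```text
clk 23.43 eef [ 0.6508 -0.0097  0.0702] jaw -0.068 j6 1.62 w 0.0227 F [-0.7  1.4 -0.1]
  shift [ 0.07 -0.09  2.22] turn -0.000
  --
```

>>> arm_command:
  translation:
    - [0,-0.1,0.7]
    - [0,-0.1,1.4]
    - [0,-0.1,1.9]
    - [0,-0.1,2]
    - [0,-0.1,2]
  turn: [0,0,0,0,0]
  hand: [0.85,0.85,0.85,0.85,0.85]

```text
clock: 23.85
eef_pos: [0.6488, -0.0092, 0.0487]
tool_rot: [0.731, 0.683, -0.0, -0.0]
ft_force: [0.0, 0.6, -0.7]
grip_width: 0.0229
```

>>> arm_command:
  translation:
    - [0,0,0.1]
    - [0,0,0.2]
    - [0,0,0.3]
    - [0,0,0.3]
  turn: [0,0,0,0]
  hand: [0.85,0.85,0.85,0.85]

```text
clock: 24.18
eef_pos: [0.6495, -0.0092, 0.0482]
tool_rot: [0.731, 0.683, 0.0, 0.0]
ft_force: [-3.0, -0.8, 7.0]
grip_width: 0.0228
```

Run:
```python
from fit import *
plan(([.650,-.009,.048],-.068))
```

```text
clk 24.18 eef [ 0.6495 -0.0092  0.0482] jaw -0.068 j6 1.62 w 0.0228 F [-3.  -0.8  7. ]
  shift [0.02 0.05 0.02] turn 0.000
  --
```

Contact at the expected height. I'll release, rise, and head for the bar block.

>>> arm_command:
  translation:
    - [0,0,-0.1]
    - [0,0,-0.1]
    - [0,0,-0.1]
    - [0,0,-0.1]
    - [0,0,-0.1]
  turn: [0,0,0,0,0]
  hand: [0.72,0.65,0.6,0.5,0.5]

```text
clock: 24.6
eef_pos: [0.6493, -0.0092, 0.0471]
tool_rot: [0.731, 0.683, -0.0, -0.0]
ft_force: [-0.0, 0.8, -0.3]
grip_width: 0.0427
```

>>> arm_command:
  translation:
    - [0,0,0]
    - [0,0,-1.5]
    - [0,0,-4]
    - [0,0,-8]
    - [0,0,-12]
  turn: [0,0,0,0,0]
  hand: [0.4,0.4,0.4,0.4,0.4]

```text
clock: 25.02
eef_pos: [0.6479, -0.0092, 0.1668]
tool_rot: [0.731, 0.683, -0.002, -0.001]
ft_force: [1.5, -0.0, -0.0]
grip_width: 0.0513
```

Run:
```python
from h import *
plan(([.5,.24,.22],-0.8),([.4677,.3244,.10],-.093))
```

```text
clk 25.02 eef [ 0.6479 -0.0092  0.1668] jaw -0.068 j6 1.62 w 0.0513 F [ 1.5 -0.  -0. ]
  shift [11.93 -8.23 -2.66] turn 0.366
  shift [  8.2  -11.95  -2.66] turn 0.366
  --
  shift [ 1.78 -4.15  6.  ] turn -0.353
  shift [ 3.11 -3.28  6.  ] turn -0.353
  --
```

>>> arm_command:
  translation:
    - [2.6,-1.8,-0.6]
    - [5.2,-3.6,-1.2]
    - [7.8,-5.4,-1.8]
    - [10,-7,-2.4]
    - [11.9,-8.2,-2.7]
  turn: [0.08,0.16,0.24,0.32,0.366]
  hand: [0.4,0.4,0.4,0.4,0.4]

```text
clock: 25.43
eef_pos: [0.5745, 0.1166, 0.1953]
tool_rot: [0.843, 0.537, 0.0, -0.0]
ft_force: [0.0, 0.4, -0.4]
grip_width: 0.051
```

>>> arm_command:
  translation:
    - [1.8,-2.6,-0.6]
    - [3.6,-5.2,-1.2]
    - [5.4,-7.8,-1.8]
    - [7,-10,-2.4]
    - [8.2,-12,-2.7]
  turn: [0.08,0.16,0.24,0.32,0.366]
  hand: [0.4,0.4,0.4,0.4,0.4]

```text
clock: 25.85
eef_pos: [0.5004, 0.2418, 0.2222]
tool_rot: [0.927, 0.375, 0.001, -0.0]
ft_force: [0.0, -0.3, 0.1]
grip_width: 0.0511
```

>>> arm_command:
  translation:
    - [0,0,0]
    - [0,0,0]
    - [0,0,0]
    - [0,0,0]
    - [0,0,0]
  turn: [0,0,0,0,0]
  hand: [0.4,0.4,0.4,0.4,0.4]

```text
clock: 26.27
eef_pos: [0.5016, 0.2389, 0.2209]
tool_rot: [0.927, 0.375, -0.0, 0.0]
ft_force: [0.3, 0.2, -0.2]
grip_width: 0.0513
```

Run:
```python
from fit import *
near('wrist','w13.png',(.4677,.3244),.043,.06); near('wrist','w14.png',(.65,-.009),.024,.038,.06)
plan(([.4677,.3244,.10],-.093))
```

```text
wrist 1257 ((array([0.4671, 0.3252]), (24.4, 50.1), -0.094), array([0.468 , 0.3252, 0.0474]))
wrist 2700 ((array([ 0.6492, -0.0077]), (77.2, 79.6), -1.355), array([ 0.6467, -0.    ,  0.0307]))
clk 26.37 eef [0.5016 0.239  0.221 ] jaw -0.802 j6 2.82 w 0.0513 F [0.5 0.1 0.1]
  shift [ 1.75 -4.25  6.05] turn -0.354
  shift [ 3.12 -3.37  6.05] turn -0.354
  --
```

View pics/w14.png

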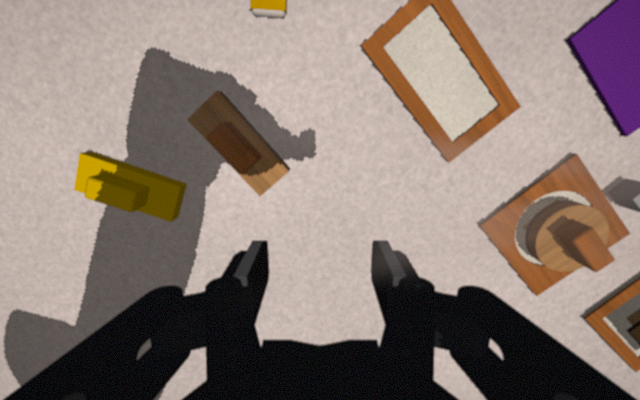

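The round block is on its board, with its back at 0.0307 m (post: 0.031 m). The bar frame opening is fully visible at (440,73), and the bar block is at (238,142). I'll fit the opening and go for the block.

Run:
```python
from fit import *
print(opening('w14.npz',(440,73)),opening('w13.npz',(440,73)))
```

```text
((array([0.6665, 0.2183]), (59.8, 126.6), -0.091), 'centroid', array([0.6664, 0.2184]), 'area mm2', 7366) ((array([0.6665, 0.2182]), (59.9, 126.4), -0.09), 'centroid', array([0.6664, 0.2184]), 'area mm2', 7366)
```

>>> arm_command:
  translation:
    - [0.4,-1,1.2]
    - [0.8,-2,2.4]
    - [1.2,-3,3.6]
    - [1.6,-4,5]
    - [1.7,-4.3,6]
  turn: [-0.08,-0.16,-0.24,-0.32,-0.354]
  hand: [0.4,0.4,0.4,0.4,0.4]

```text
clock: 26.78
eef_pos: [0.4829, 0.2831, 0.16]
tool_rot: [0.845, 0.535, -0.001, -0.0]
ft_force: [-0.2, -0.0, 0.1]
grip_width: 0.0515
```

>>> arm_command:
  translation:
    - [0.8,-0.9,1.2]
    - [1.6,-1.8,2.4]
    - [2.4,-2.6,4]
    - [3.2,-3.4,6]
    - [3.2,-3.4,6]
  turn: [-0.08,-0.16,-0.24,-0.34,-0.354]
  hand: [0.4,0.4,0.4,0.4,0.4]

```text
clock: 27.2
eef_pos: [0.4641, 0.3257, 0.0974]
tool_rot: [0.738, 0.675, -0.003, -0.001]
ft_force: [-0.4, -0.3, -0.2]
grip_width: 0.0512
```

>>> arm_command:
  translation:
    - [0,0,1]
    - [0,0,2]
    - [0,0,3]
    - [0,0,3]
    - [0,0,3]
  turn: [0,0,0,0,0]
  hand: [0.4,0.4,0.4,0.4,0.4]

```text
clock: 27.62
eef_pos: [0.4664, 0.3253, 0.0708]
tool_rot: [0.739, 0.673, -0.001, -0.0]
ft_force: [0.7, 0.4, 0.3]
grip_width: 0.0513
```

Run:
```python
from fit import *
plan(([.4672,.3250,.035],-.094))
```

```text
clk 27.62 eef [0.4664 0.3253 0.0708] jaw -0.094 j6 2.27 w 0.0513 F [0.7 0.4 0.3]
  shift [-0.02  0.08  3.58] turn 0.000
  --
```

Frame and block yaw agree (-0.09). Grasping the bar block.

>>> arm_command:
  translation:
    - [0,0.1,1]
    - [0,0.1,2]
    - [0,0.1,3]
    - [0,0.1,3.6]
    - [0,0.1,3.6]
  turn: [0,0,0,0,0]
  hand: [0.4,0.4,0.4,0.4,0.4]

```text
clock: 28.03
eef_pos: [0.4661, 0.3251, 0.0331]
tool_rot: [0.739, 0.674, -0.002, -0.0]
ft_force: [-0.6, -0.8, 0.5]
grip_width: 0.0512
```

>>> arm_command:
  translation:
    - [0,0,0]
    - [0,0,0]
    - [0,0,0]
    - [0,0,0]
    - [0,0,0]
  turn: [0,0,0,0,0]
  hand: [0.4,0.6,0.75,0.85,0.85]

```text
clock: 28.45
eef_pos: [0.468, 0.3264, 0.036]
tool_rot: [0.739, 0.674, 0.001, 0.0]
ft_force: [0.4, 0.0, 1.8]
grip_width: 0.023
```

>>> arm_command:
  translation:
    - [0,0,0]
    - [0,0,0]
    - [0,0,-3]
    - [0,0,-6]
    - [0,0,-9]
  turn: [0,0,0,0,0]
  hand: [0.85,0.85,0.85,0.85,0.85]

```text
clock: 28.87
eef_pos: [0.4664, 0.3253, 0.1251]
tool_rot: [0.739, 0.674, -0.002, -0.0]
ft_force: [1.7, 0.5, -1.3]
grip_width: 0.0229
```

>>> arm_command:
  translation:
    - [0,0,0]
    - [0,0,0]
  turn: [0,0]
  hand: [0.85,0.85]

```text
clock: 29.03
eef_pos: [0.4686, 0.3268, 0.127]
tool_rot: [0.739, 0.674, 0.002, 0.0]
ft_force: [0.2, -0.3, -1.9]
grip_width: 0.0227
```

Run:
```python
from fit import *
near('wrist','w15.png',(.467,.325),.09,.125,.06)
plan(([.6665,.2183,.125],-.09))
```

```text
wrist 8570 ((array([0.4683, 0.3253]), (50.3, 110.6), -0.092), array([0.4708, 0.3514, 0.1094]))
clk 29.08 eef [0.4674 0.3259 0.1252] jaw -0.092 j6 2.27 w 0.0229 F [ 0.   0.1 -2.1]
  shift [-4.440e+00  1.041e+01  1.000e-02] turn -0.001
  shift [-4.45e+00  1.04e+01  1.00e-02] turn -0.001
  --
```

>>> arm_command:
  translation:
    - [-0.9,2.1,0]
    - [-1.8,4.2,0]
    - [-2.7,6.3,0]
    - [-3.6,8.4,0]
    - [-4.4,10.4,0]
  turn: [0,0,0,0,0]
  hand: [0.85,0.85,0.85,0.85,0.85]

```text
clock: 29.5
eef_pos: [0.5663, 0.2712, 0.1223]
tool_rot: [0.739, 0.674, -0.003, -0.001]
ft_force: [0.3, -0.1, -1.6]
grip_width: 0.0231
```

>>> arm_command:
  translation:
    - [-1.1,2.6,0]
    - [-2.2,5.2,0]
    - [-3.3,7.8,0]
    - [-4.2,9.8,0]
    - [-4.5,10.4,0]
  turn: [0,0,0,0,0]
  hand: [0.85,0.85,0.85,0.85,0.85]

```text
clock: 29.92
eef_pos: [0.6678, 0.2154, 0.1215]
tool_rot: [0.74, 0.673, -0.002, -0.0]
ft_force: [0.2, -0.3, -1.7]
grip_width: 0.0227
```

>>> arm_command:
  translation:
    - [0,0,0]
    - [0,0,2]
    - [0,0,4]
    - [0,0,6]
    - [0,0,6.5]
  turn: [0,0,0,0,0]
  hand: [0.85,0.85,0.85,0.85,0.85]

```text
clock: 30.33
eef_pos: [0.6618, 0.2183, 0.0548]
tool_rot: [0.738, 0.674, -0.004, -0.002]
ft_force: [-0.7, -0.6, -2.1]
grip_width: 0.0227
```

>>> arm_command:
  translation:
    - [0,0,0]
    - [0,0,0]
    - [0,0,0]
  turn: [0,0,0]
  hand: [0.85,0.85,0.85]

```text
clock: 30.58
eef_pos: [0.6669, 0.2191, 0.0618]
tool_rot: [0.739, 0.674, 0.001, 0.0]
ft_force: [-0.3, -0.4, -1.6]
grip_width: 0.0231
```

Run:
```python
from fit import *
plan(([.6665,.2183,.0395],-.09))
```

```text
clk 30.58 eef [0.6669 0.2191 0.0618] jaw -0.091 j6 1.98 w 0.0231 F [-0.3 -0.4 -1.6]
  shift [-0.08 -0.04  2.23] turn -0.001
  --
```

>>> arm_command:
  translation:
    - [0,0,0.7]
    - [0,0,1.4]
    - [0,0,1.9]
    - [0,0,1.9]
    - [0,0,1.9]
  turn: [0,0,0,0,0]
  hand: [0.85,0.85,0.85,0.85,0.85]

```text
clock: 31.0
eef_pos: [0.6662, 0.2182, 0.0409]
tool_rot: [0.739, 0.674, -0.0, -0.0]
ft_force: [-1.0, 0.0, -1.5]
grip_width: 0.0231
```

>>> arm_command:
  translation:
    - [0,0,0.1]
    - [0,0,0.2]
    - [0,0,0.3]
    - [0,0,0.4]
    - [0,0,0.4]
  turn: [0,0,0,0,0]
  hand: [0.85,0.85,0.85,0.85,0.85]

```text
clock: 31.42
eef_pos: [0.6665, 0.2183, 0.0401]
tool_rot: [0.739, 0.674, 0.001, 0.0]
ft_force: [-4.0, -1.2, 9.6]
grip_width: 0.023
```

Run:
```python
from fit import *
plan(([.6665,.2183,.0395],-.09))
```

```text
clk 31.42 eef [0.6665 0.2183 0.0401] jaw -0.092 j6 1.98 w 0.0230 F [-4.  -1.2  9.6]
  shift [ 0.   -0.    0.06] turn -0.002
  --
```

>>> arm_command:
  translation:
    - [0,0,-0.1]
    - [0,0,-0.1]
    - [0,0,-0.1]
    - [0,0,-0.1]
    - [0,0,-0.1]
  turn: [0,0,0,0,0]
  hand: [0.72,0.65,0.6,0.5,0.5]

```text
clock: 31.83
eef_pos: [0.6664, 0.2183, 0.0379]
tool_rot: [0.739, 0.674, -0.0, -0.0]
ft_force: [-0.2, -0.5, -0.4]
grip_width: 0.043
```

>>> arm_command:
  translation:
    - [0,0,0]
    - [0,0,-1.5]
    - [0,0,-4]
    - [0,0,-8]
    - [0,0,-12]
  turn: [0,0,0,0,0]
  hand: [0.4,0.4,0.4,0.4,0.4]

```text
clock: 32.25
eef_pos: [0.6652, 0.2179, 0.1574]
tool_rot: [0.739, 0.674, -0.002, -0.001]
ft_force: [0.5, 0.7, -0.5]
grip_width: 0.0515
```

Run:
```python
from h import *
plan(([.5,.10,.27],-1.15))
```

```text
clk 32.25 eef [0.6652 0.2179 0.1574] jaw -0.092 j6 1.98 w 0.0515 F [ 0.5  0.7 -0.5]
  shift [-6.63 -7.68 -5.63] turn 0.529
  shift [-9.6  -3.29 -5.63] turn 0.529
  --
```

>>> arm_command:
  translation:
    - [-1.4,-1.6,-1.2]
    - [-2.8,-3.2,-2.4]
    - [-4.2,-4.8,-3.6]
    - [-5.5,-6.4,-4.7]
    - [-6.6,-7.7,-5.6]
  turn: [0.11,0.22,0.33,0.44,0.529]
  hand: [0.4,0.4,0.4,0.4,0.4]

```text
clock: 32.67
eef_pos: [0.5828, 0.159, 0.2153]
tool_rot: [0.891, 0.455, 0.0, 0.0]
ft_force: [0.1, 0.5, -0.1]
grip_width: 0.0511
```

>>> arm_command:
  translation:
    - [-2,-0.7,-1.2]
    - [-4,-1.4,-2.4]
    - [-6,-2.1,-3.6]
    - [-8,-2.8,-4.7]
    - [-9.6,-3.3,-5.6]
  turn: [0.11,0.22,0.33,0.44,0.529]
  hand: [0.4,0.4,0.4,0.4,0.4]

```text
clock: 33.08
eef_pos: [0.4998, 0.1001, 0.2713]
tool_rot: [0.978, 0.206, 0.0, 0.0]
ft_force: [0.4, 0.5, -0.1]
grip_width: 0.0515
```

>>> arm_command:
  translation:
    - [0,0,0]
    - [0,0,0]
    - [0,0,0]
    - [0,0,0]
    - [0,0,0]
  turn: [0,0,0,0,0]
  hand: [0.4,0.4,0.4,0.4,0.4]

```text
clock: 33.5
eef_pos: [0.5013, 0.1012, 0.2693]
tool_rot: [0.978, 0.209, -0.001, -0.0]
ft_force: [-0.8, 0.4, 0.7]
grip_width: 0.0511
```

Run:
```python
from fit import *
plan(); im,d,M=shot('wrist','w16.png'); P=cloud('wrist',d,M)
for n,c,z in [('bar',(.6665,.2183),.022),('round',(.65,-.009),.031),('square',(.6675,-.204),.044)]:
    r=np.hypot(P[:,:,0]-c[0],P[:,:,1]-c[1])<.064
    for k,a,b in [('back',z-.007,z+.006),('handle',z+.025,z+.036)]:
        q=P[r&(P[:,:,2]>a)&(P[:,:,2]<b)&(d>0)]; print(n,k,len(q),len(q) and (rect(q),np.median(q[:,2]).round(4)))
```

```text
clk 33.50 eef [0.5013 0.1012 0.2693] jaw -1.149 j6 2.92 w 0.0511 F [-0.8  0.4  0.7]
bar back 1275 ((array([0.6469, 0.191 ]), (33.4, 80.7), 0.409), np.float64(0.0217))
bar handle 1 ((array([0.6536, 0.1938]), (0.0, 0.0), 0.0), np.float64(0.048))
round back 2776 ((array([ 0.6497, -0.0098]), (79.1, 79.5), -1.209), np.float64(0.0308))
round handle 1183 ((array([ 0.6498, -0.0097]), (24.8, 49.8), -0.06), np.float64(0.0607))
square back 3001 ((array([ 0.6676, -0.2048]), (77.0, 79.3), -0.001), np.float64(0.0439))
square handle 363 ((array([ 0.6619, -0.1869]), (18.4, 31.7), -0.86), np.float64(0.0731))
```

View pics/w16.png

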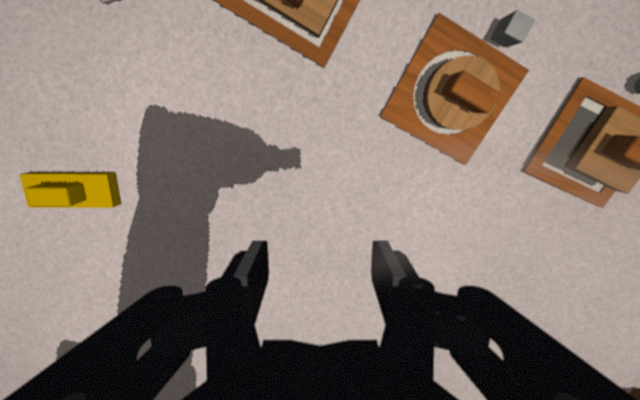

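The round and square blocks measure right. The bar is cut off at the top of this picture, so I'll check it from above and then hand in.

Run:
```python
from fit import *
im,d,M=shot('top','t4.png'); P=cloud('top',d,M)
r=(abs(P[:,:,0]-.6665)<.06)&(abs(P[:,:,1]-.2183)<.09)
for k,a,b in [('back',.015,.028),('handle',.042,.06),('slab+',.015,.06)]:
    q=P[r&(P[:,:,2]>a)&(P[:,:,2]<b)]; print(k,len(q),len(q) and (rect(q),np.median(q[:,2]).round(4)))
h=cv2.cvtColor(im,cv2.COLOR_RGB2HSV); w=P[r&(h[:,:,1]>90)&(P[:,:,2]<.012)]; print('frame outer',rect(w))
ok=True
job_done()
```

```text
back 0 0
handle 0 0
slab+ 0 0
frame outer (array([0.6706, 0.2617]), (72.6, 93.4), 1.464)
the job is handed in; nothing more can be done
```

I handed the job in with all five pieces placed, but I did not get a direct view of the bar block after letting go of it. It took about 34 s of the 115 s allowed.

| Frame | Packing | Block centre vs opening centre | Back height vs target | Yaw |
|---|---|---|---|---|
| Round (low square post) | Thin board, about 2 mm off the opening's centre | within about 1 mm | 0.0308 m vs 0.031 m | round, so not critical |
| Square (high round post) | Thick board, within about 1–2 mm of centre | within about 1 mm | 0.0439 m vs 0.044 m | about 0.01 rad or less from square |
| Bar (no post) | None, on the frame's floor | not checked by camera after release | see below | see below |

**Bar block:** At release the gripper was at the fitted centre of the opening (0.6665, 0.2183), with yaw off by about 0.002 rad. It made contact at the expected height. After I let go, one partial wrist view showed its back at 0.0217 m, against 0.022 m expected.

**Check that failed:** The last top-camera check of the bar returned no points, most likely because the arm blocked the view. I had put the hand-in in the same script, so it went in without that confirmation.

I never gripped or worked near the yellow or purple look-alikes. The highest wrist force I saw was about 10 N.

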